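# Draw the sample vial from its light stand and put it on the log book

## Task

Pull the sample vial that stands in the small white stand straight up out of it, so that the light stand stays upright where it is, and set the vial down standing upright on the log book, ready to be entered. Leave the other vial alone.

Things in the scene. Friction and masses are not known exactly. Their poses are not given: they have to be found in the camera images.
- vial_mid (a point): centre (half-way up) of the sample vial to move: a round capped glass vial, 23 mm in diameter (cap 21 mm, the top 12 mm), 54 mm tall, about 22 g, z axis up through the cap. It stands loosely in the cup of the white stand, its foot 28 mm and its cap 82 mm above the table; the top 32 mm of it are proud of the cup's rim
- vial_stand: light white plastic stand (about 35 g, loose on the table) that tips easily: a round foot 60 mm in diameter, a short stem and a round cup, 33 mm outer and 26.6 mm inner diameter, 22 mm deep, its rim 50 mm above the table. Origin at the centre of the underside, z up along the cup's axis
- book_top (a point): centre of the top face of the log book, a closed navy-blue book lying flat on the table, 170 mm along its x axis, 124 mm along its y axis, 14 mm thick; z up
- other_vial_mid (a point): centre (half-way up) of another vial of the same kind, 23 mm in diameter and 54 mm tall, standing directly on the table; to be left alone

How it is judged:
By the outcome, as a careful person would: the job done as asked, in the order asked, and still so for the second after the job is handed in, with the robot touching nothing.
It also fails if it takes over 38 s, if anything falls off the work surface, if the arm or the gripper's body presses on something with over 40 N, if the wrist force passes 120 N, or if a joint passes its speed limit or range.

## Robot

A 6-joint arm with a two-finger parallel gripper is mounted at the origin on a cart in front of the work surface, level with it; the furniture and walls round the work are solid. World frame = base frame: x ahead of the robot, y to its left, z up, the work surface at z = 0. Lengths are in mm, angles in rad, forces in N, time in s.
With the tool pointing down it reaches from about 325 to 775 mm from the base axis. Payload 5.5 kg.
Tool frame: the origin (TCP) lies on the centre line of the jaws, within the pads' length; the fingertips stand 19 mm ahead of it and the grasp point (between the pads) is the TCP (arm.tip_extent is the distance from the TCP to the fingertips, in mm); z points along the fingers, y is the line along which they close (so a half turn about z gives the same grasp; the last joint's range is limited). The gripper opens to 85 mm and grips with 20 to 120 N. Pads are 22 mm wide; open, the fingers measure 114 mm over their backs; the gripper's body (76 mm by 85 mm) begins 54 mm behind the grasp point. The pads swing forward as they close: fully open they stand 13 mm farther back than shut.
Start: joints at [-1.325, 0.091, 1.231, -0, 1.82, -0.057], TCP at [178.916, -572.718, 250.275] pointing down, gripper open.
Joint ranges: [-2.87, 2.87], [-0.86, 2.18], [0.17, 2.46], [-1.51, 4.65], [0.06, 2.69], [-2.65, 2.65]. Speed limits (rad/s): [2.57, 2.57, 3.01, 3.14, 3.14, 3.14].

## Interface

Orientations are given as a rotation vector (axis times angle).
In Python, from cell import arm, effector, status, optics, job gives the robot as it stands. Calls block until the motion is done:
- arm.move_to(position, orientation): joint-space move of the TCP to a pose.
- arm.move_linear(position, rot=None, velocity=150): straight line of the TCP; rot=None keeps the orientation; velocity is the mean speed in mm/s.
- arm.set_joints(angles): joint-space move.
- effector.command_gripper(opening, effort=None): finger opening in mm; effort is the grip in N (None keeps the last); returns when the fingers have stopped.
- arm.sleep(seconds).
- arm.ik(position, orientation): joint angles nearest the present ones, or None.
- status.state(): the state.
- optics.get_image(name): name is "scene" or "top" or "wrist"; returns a dict with "frame" (420x560x3 uint8, red, green, blue), "z_map" (420x560 float32, mm along the optical axis (not along the pixel's ray), 0 where there is no reading), "intrinsics" (3x3 intrinsics, pixels), "R" (3x3) and "t" (3): a world point X has camera coordinates R X + t; the wrist camera has in their place "mount" (4x4, takes a point from camera to tool coordinates, whose origin is the TCP and whose axes are the flange's). Camera axes: x right, y down, z forward; pixel columns grow to the right and rows downward; lengths in mm; the calibration is good to about 2 mm. A picture is of the moment at which its call begins: read the wrist's pose just before it.
A pose or a line that the arm cannot do raises arm.MotionError and nothing moves.
- job.close_job(): hands the job in; it is judged then, once.
The state is a dict: "t": time; "q": joint angles; "joint_velocities": joint speeds; "joint_efforts": joint torques, N m; "ee_pos": TCP position; "ee_rot": TCP orientation; "force": force on the tool from outside, world axes, zero at the start; "torque": the same for the moment, N m; "width": finger opening in mm; "grasp_force": force on a finger pad.
Only numpy, scipy, OpenCV 4.12 (cv2) and the standard library are available. Lean on these libraries where they do the work, as an engineer would, in place of code of your own. Each camera call takes 0.05 s, during which the arm holds its last target. There are 200 camera calls.

## Working session

There is one attempt and no reset: what is moved stays moved. The work goes in short steps, each a Python script; the robot and the scene stay as the last script left them, time stands still between calls to the robot, and variables do not carry over. Pictures are saved under pics/ and viewed, at most 10 in all, crops included, and the job is handed in when it is done.

```bash
mkdir -p pics; cat > h.py <<'E'
import numpy as np, cv2
from cell import arm, effector, status, optics, job
def cloud(im):
    K,R,t=im["intrinsics"],im["R"],im["t"]; z=im["z_map"].astype(float)
    v,u=np.mgrid[:z.shape[0],:z.shape[1]]
    c=np.stack([(u-K[0,2])/K[0,0]*z,(v-K[1,2])/K[1,1]*z,z],-1)
    return (c-t)@R
def save(im,n): cv2.imwrite("pics/"+n,im["frame"][:,:,::-1])
E
python3 - <<'E'
from h import *
for n in("scene","top"):
    im=optics.get_image(n); save(im,n+".png"); np.savez(n+".npz",**im)
    print(n,-im["R"].T@im["t"],im["intrinsics"][0,0],(im["z_map"]>0).mean())
print(status.state())
E
```

```text
scene [-73.81059126 628.97197739 876.15922763] 507.76959139909565 0.995922619047619
top [ 424.22441379   -2.58033199 1021.70441879] 539.8527863068275 0.9960586734693877
{'t': 0.1, 'q': array([-1.32472044e+00,  9.18342520e-02,  1.23179839e+00, -3.96541320e-05,
        1.81977297e+00, -5.66957223e-02]), 'joint_velocities': array([-0.00198655, -0.00151989, -0.00347139,  0.00055861, -0.00027905,
        0.00020836]), 'joint_efforts': array([ 2.84827591e-03, -4.60217321e+01, -4.19218612e+01,  2.48826086e-05,
        1.06669523e-02, -3.36179980e-06]), 'ee_pos': array([ 178.83642585, -572.50213656,  249.21495372]), 'ee_rot': array([-3.10388406e+00, -4.73491279e-01,  3.29176621e-04]), 'force': array([-0.040548  ,  0.30751677,  0.50287638]), 'torque': array([0.00693446, 0.05034944, 0.0301625 ]), 'grasp_force': 0.0, 'width': 85.33431744306372}
```

View pics/scene.png

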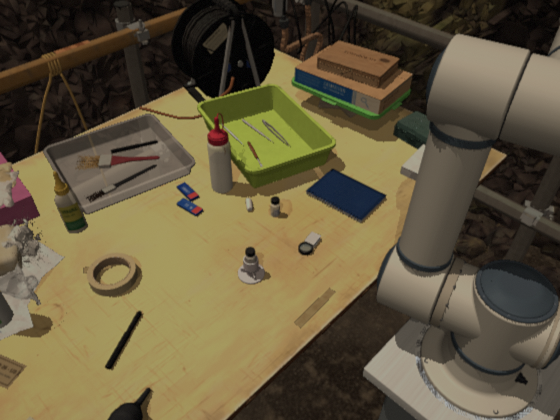

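View pics/top.png

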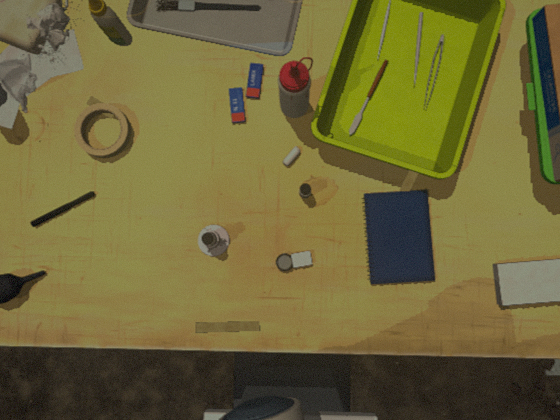

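The stand with the vial is at top (212,240), the other vial at (305,190) and the navy book at (400,237). The scene view agrees, with the stand at (250,265). Next I'll measure them.

```bash
cat > m.py <<'E'
from h import *
out=[]
for n,(a,b,c,d) in {"top":(190,215,240,265),"scene":(230,240,275,290)}.items():
    im=dict(np.load(n+".npz")); P=cloud(im); f=im["frame"].astype(int); g=f.max(2)
    win=np.zeros(g.shape,bool); win[b:d,a:c]=1
    Z=P[...,2]
    for lo,hi in((76,90),(56,76),(44,56),(4,14)):
        m=win&(Z>lo)&(Z<hi); q=P[m]
        if len(q): print(n,lo,hi,len(q),q.mean(0).round(1),q.min(0).round(1),q.max(0).round(1),np.argwhere(m).mean(0).round(1))
    hsv=cv2.cvtColor(im["frame"],cv2.COLOR_RGB2HSV)
    bm=((hsv[...,0]>105)&(hsv[...,0]<130)&(hsv[...,1]>100)).astype(np.uint8)
    w=np.zeros_like(bm); 
    if n=="top": w[180:295,355:445]=1
    else: w[160:225,295:395]=1
    bm=cv2.morphologyEx(bm*w,cv2.MORPH_OPEN,np.ones((3,3)))
    q=P[bm>0]; r=cv2.minAreaRect(q[:,:2].astype(np.float32)); print("book",len(q),r,np.median(q[:,2]))
    win2=np.zeros(g.shape,bool)
    if n=="top": win2[178:202,295:316]=1
    else: win2[193:220,265:287]=1
    m=win2&(Z>44)&(Z<64); print("other",m.sum(),P[m].mean(0))
    cr=cv2.resize(im["frame"][b-10:d+10,a-10:c+10],None,fx=5,fy=5,interpolation=cv2.INTER_CUBIC)[:,:,::-1]
    out.append(cv2.resize(cr,(375,375)))
cv2.imwrite("pics/crops.png",np.hstack(out))
E
python3 m.py
```

```text
top 76 90 94 [466.2 153.2  78.4] [457.3 143.4  76.1] [475.  163.   83.3] [238.  206.3]
top 56 76 46 [465.7 148.2  65.5] [456.  142.3  56.2] [477.7 161.3  76. ] [238.6 210.3]
top 44 56 107 [465.6 150.6  49.2] [451.3 137.3  44.1] [482.  169.6  55.9] [239.1 210.4]
top 4 14 370 [465.5 150.5   5.7] [422.3 102.4   4. ] [513.8 198.   12.1] [240.2 214. ]
book 9 ((506.516357421875, -203.5402069091797), (3.9344468116760254, 4.215491771697998), 3.8129189014434814) 10.494279586838328
other 102 [560.886602   -17.25900126  52.59025265]
scene 76 90 61 [462.9 152.6  78.9] [452.6 141.   76.4] [472.6 163.6  82. ] [250.7 249.7]
scene 56 76 72 [458.3 157.2  65.9] [450.9 144.2  56.3] [471.3 164.4  75.9] [257.1 249.8]
scene 44 56 89 [457.7 157.8  50.1] [447.4 137.2  44. ] [478.3 168.9  56. ] [262.3 250. ]
scene 4 14 356 [463.3 150.1   6.1] [401.   66.6   4. ] [563.7 208.1  13.8] [272.4 251.4]
book 1874 ((263.64837646484375, 199.89279174804688), (188.62939453125, 1075.34619140625), 28.23488426208496) 12.046743903780449
other 59 [555.88660956 -16.45552559  52.33772458]
```

View pics/crops.png

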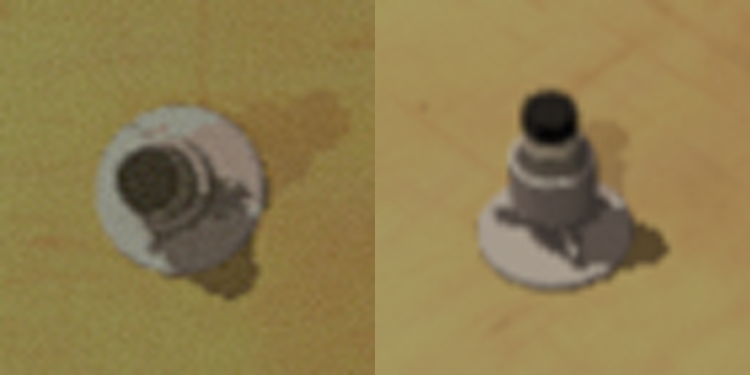

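The crop puts the cap centre at top pixel (207.6,238.2) and shows the vial upright in the cup. I'll fix the book mask, then move the wrist camera over the stand.

```bash
cat > b.py <<'E'
from h import *
from scipy.spatial.transform import Rotation as Rn
im=dict(np.load("top.npz")); P=cloud(im); f=im["frame"].astype(int)
m=((f[...,2]>f[...,0]+8)).astype(np.uint8); w=np.zeros_like(m); w[175:300,350:450]=1
m=cv2.morphologyEx(m*w,cv2.MORPH_OPEN,np.ones((3,3)))
q=P[m>0]; r=cv2.minAreaRect(q[:,:2].astype(np.float32)); print("book",len(q),r,np.median(q[:,2]))
s=status.state(); R0=Rn.from_rotvec(s["ee_rot"]).as_matrix(); print(R0.round(2))
w=optics.get_image("wrist"); print(w["mount"].round(2), w["intrinsics"])
for yaw in np.radians(range(-180,180,30)):
    R=Rn.from_euler("z",yaw)*Rn.from_euler("x",np.pi)
    a=[arm.ik(p,R.as_rotvec()) for p in([465.5,151.5,73],[465.5,151.5,230],[470,-200,59])]
    print(round(np.degrees(yaw)),[None if x is None else x[[0,3,5]].round(2) if hasattr(x,'round') else np.round(x,2)[[0,3,5]] for x in a])
E
python3 b.py
```

```text
book 5386 ((475.186767578125, -126.56767272949219), (166.66331481933594, 254.74368286132812), 4.179567337036133) 10.87203797608759
[[ 0.95  0.3  -0.  ]
 [ 0.3  -0.95  0.  ]
 [ 0.   -0.   -1.  ]]
[[   0.     -0.94   -0.33   84.48]
 [   1.      0.      0.      1.39]
 [  -0.     -0.33    0.94 -123.24]
 [   0.      0.      0.      1.  ]] [[326.42220654   0.         275.48607247]
 [  0.         326.42220654 203.74972342]
 [  0.           0.           1.        ]]
-180 [array([ 0.25,  0.  , -1.33]), array([ 0.25,  0.  , -1.33]), array([-0.47,  0.  , -2.04])]
-150 [array([ 0.25,  0.  , -1.85]), array([ 0.25,  0.  , -1.85]), array([-0.47,  0.  , -2.56])]
-120 [array([ 0.25,  0.  , -2.37]), array([ 0.25,  0.  , -2.37]), None]
-90 [None, None, None]
-60 [None, None, array([-0.47, -0.  ,  2.15])]
-30 [array([ 0.25, -0.  ,  2.34]), array([ 0.25, -0.  ,  2.34]), array([-0.47, -0.  ,  1.63])]
0 [array([ 0.25, -0.  ,  1.82]), array([ 0.25, -0.  ,  1.82]), array([-0.47, -0.  ,  1.1 ])]
30 [array([ 0.25, -0.  ,  1.29]), array([ 0.25, -0.  ,  1.29]), array([-0.47, -0.  ,  0.58])]
60 [array([ 0.25, -0.  ,  0.77]), array([ 0.25, -0.  ,  0.77]), array([-0.47, -0.  ,  0.05])]
90 [array([ 0.25, -0.  ,  0.25]), array([ 0.25, -0.  ,  0.25]), array([-0.47,  0.  , -0.47])]
120 [array([ 0.25, -0.  , -0.28]), array([ 0.25, -0.  , -0.28]), array([-0.47,  0.  , -0.99])]
150 [array([ 0.25,  0.  , -0.8 ]), array([ 0.25,  0.  , -0.8 ]), array([-0.47,  0.  , -1.52])]
```

```bash
cat >> h.py <<'E'
from scipy.spatial.transform import Rotation as Rn
ROT=(Rn.from_euler("z",np.radians(60))*Rn.from_euler("x",np.pi)).as_rotvec()
def wrist(n):
    s=status.state(); im=optics.get_image("wrist"); save(im,n)
    T=np.eye(4); T[:3,:3]=Rn.from_rotvec(s["ee_rot"]).as_matrix(); T[:3,3]=s["ee_pos"]
    C=T@im["mount"]; im["R"]=C[:3,:3].T; im["t"]=-C[:3,:3].T@C[:3,3]; return im,s
def onplane(im,u,v,h):
    d=im["R"].T@np.linalg.inv(im["intrinsics"])@[u,v,1]; o=-im["R"].T@im["t"]
    return o+d*(h-o[2])/d[2]
E
python3 - <<'E'
from h import *
im=dict(np.load("top.npz")); P=cloud(im); f=im["frame"].astype(int)
m=((f[...,2]>f[...,0]+8)&(P[...,2]>7)).astype(np.uint8); w=np.zeros_like(m); w[175:300,350:450]=1
m=cv2.morphologyEx(m*w,cv2.MORPH_OPEN,np.ones((3,3)))
n,l,st,c=cv2.connectedComponentsWithStats(m); k=1+st[1:,4].argmax()
print("book",cv2.minAreaRect(P[l==k][:,:2].astype(np.float32)))
arm.move_to([465.5,151.5,200],ROT)
im,s=wrist("w1.png"); np.savez("w1.npz",**im); print(s["t"],s["ee_pos"],s["width"])
P=cloud(im)
for lo,hi in((77,88),(56,70),(44,54),(3,9)):
    q=P[(abs(P[...,0]-465)<35)&(abs(P[...,1]-151)<35)&(P[...,2]>lo)&(P[...,2]<hi)]
    if len(q): print(lo,len(q),q.mean(0).round(1),q.min(0).round(1),q.max(0).round(1))
E
```

```text
book ((475.186767578125, -126.56767272949219), (166.66331481933594, 254.74368286132812), 4.179567337036133)
2.9 [465.78804729 150.89769616 200.03600183] 85.29209437057794
77 435 [465.3 150.6  78.1] [455.6 140.7  77. ] [474.8 160.3  80.1]
56 170 [468.9 157.2  62.3] [454.7 144.   56.4] [476.8 161.9  69.9]
44 385 [468.7 156.1  48.9] [448.9 134.7  44.1] [481.5 166.6  53.9]
3 1370 [470.  158.1   4.7] [434.3 121.4   3. ] [494.9 179.8   8.4]
```

View pics/w1.png

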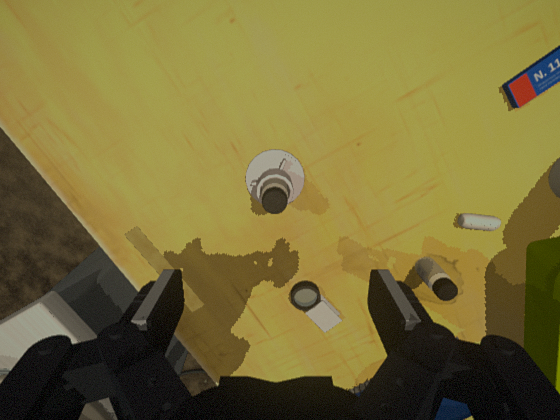

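The wrist view has the cap at (274,200), midway between the fingers. Cap and rim both give (465.3,150.7). Now I'll fix the book measurement in pixel space and make the grasp.

```bash
python3 - <<'E'
from h import *
im=dict(np.load("top.npz")); f=im["frame"].astype(int)
m=(f[...,2]>f[...,0]+8).astype(np.uint8); w=np.zeros_like(m); w[175:300,350:450]=1
m=cv2.morphologyEx(m*w,cv2.MORPH_OPEN,np.ones((3,3)))
n,l,st,c=cv2.connectedComponentsWithStats(m); k=1+st[1:,4].argmax()
r=cv2.minAreaRect(np.argwhere(l==k)[:,::-1].astype(np.float32))
print("book px",r,onplane(im,*r[0],14),[onplane(im,*p,14)[:2].round(0) for p in cv2.boxPoints(r)])
x,y=465.3,150.7
effector.command_gripper(45,20)
arm.move_linear([x,y,110],velocity=120); arm.move_linear([x,y,74],velocity=50); arm.sleep(.3)
s=status.state(); e=s["ee_pos"]; print(e,s["force"],s["ee_rot"]-ROT)
d=np.array([x,y,74])-e
arm.move_linear([x+d[0],y+d[1],74+d[2]],velocity=20); arm.sleep(.2)
effector.command_gripper(28)
s=status.state(); print(s["ee_pos"],s["force"],s["width"],s["grasp_force"],s["t"])
wrist("w2.png")
E
```

```text
book px ((398.5355224609375, 236.49745178222656), (89.55754089355469, 62.412418365478516), 85.91438293457031) [ 479.13272598 -194.48106034   14.        ] [array([ 558., -130.]), array([ 568., -247.]), array([ 402., -258.]), array([ 392., -143.])]
[465.46539938 150.73251916  74.30178539] [-0.79420647  0.16287923  0.55798129] [-1.86640726e-04 -7.65426397e-05  8.32389192e-04]
[465.10957149 150.66267174  73.66303726] [ 0.42021252 -0.2660906  -0.13340973] 28.077963052810254 0.0 6.25
```

View pics/w2.png

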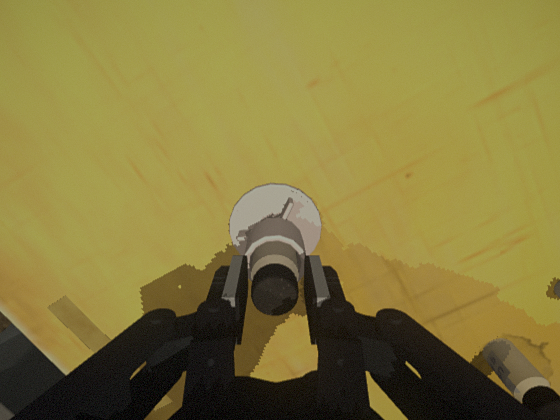

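Pads (inner edges u≈246 and 305) straddle the vial (249–301) nearly evenly, without contact. Next: close and lift.

```bash
python3 - <<'E'
from h import *
effector.command_gripper(25,20); effector.command_gripper(18,20); arm.sleep(.2)
s=status.state(); e=s["ee_pos"]; print(e,s["force"],s["width"],s["grasp_force"])
arm.move_linear([e[0],e[1],e[2]+30],velocity=30)
arm.move_linear([e[0],e[1],150],velocity=100)
s=status.state(); print(s["ee_pos"],s["force"],s["width"],s["grasp_force"],s["t"])
im,_=wrist("w3.png")
E
```

```text
[465.16361213 150.68280837  73.77769462] [-0.2936475   0.30550266  0.69216   ] 21.993483176377396 20.472405552864075
[465.12625659 150.67261696 149.81458519] [-0.78891372  0.29270055 -0.35431854] 21.67307208113099 20.405166149139404 8.6917
```

View pics/w3.png

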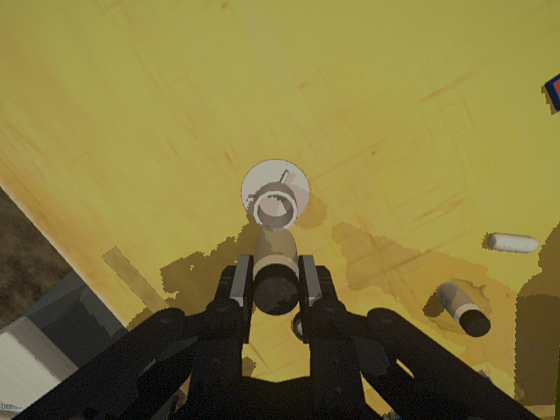

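The vial is held at (275,280) and the empty stand is upright at (275,195). I'll carry the vial over and lower it with contact sensing.

```bash
python3 - <<'E'
from h import *
x,y=477,-194.5
arm.move_to([x,y,150],ROT); arm.sleep(.3)
f0=np.mean([status.state()["force"] for _ in range(5)],0)
arm.move_linear([x,y,66],velocity=80); arm.sleep(.2)
z=66
while z>57:
    z-=.5; arm.move_linear([x,y,z],velocity=20)
    s=status.state(); df=s["force"]-f0
    if abs(df[2])>2.5: break
print(z,s["ee_pos"],df,s["t"],s["width"],s["ee_rot"]-ROT)
im,_=wrist("w4.png")
E
```

```text
58.5 [ 477.14429924 -194.56852265   59.24851331] [-3.04710922  1.10052224  5.21613893] 15.4917 22.067111941344628 [-0.00040536 -0.00022633  0.00051865]
```

View pics/w4.png

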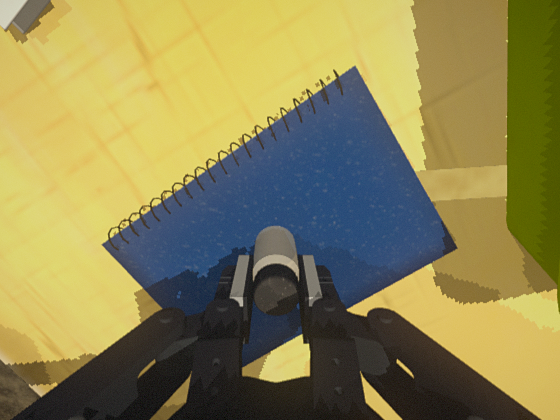

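The vial touches the book near its centre, at about the expected height. Release, back off straight up and check.

```bash
python3 - <<'E'
from h import *
x,y=477.1,-194.5
arm.move_linear([x,y,59.3],velocity=10); arm.sleep(.2)
effector.command_gripper(25); effector.command_gripper(45)
arm.move_linear([x,y,75],velocity=30); arm.move_linear([x,y,190],velocity=120)
im,s=wrist("w5.png"); P=cloud(im); print(s["t"],s["force"])
q=P[(abs(P[...,0]-x)<40)&(abs(P[...,1]-y)<40)]
for lo,hi in((58,75),(25,55),(8,20)):
    r=q[(q[:,2]>lo)&(q[:,2]<hi)]; print(lo,len(r),r.mean(0).round(1) if len(r) else "")
arm.move_to([430,-330,250],ROT)
im=optics.get_image("scene"); cv2.imwrite("pics/end.png",np.hstack([cv2.resize(im["frame"][150:300,220:400,::-1],(540,450))]))
print(status.state()["t"])
E
```

```text
18.325 [-0.76472878  0.45993286 -1.56912096]
58 500 [ 477.7 -194.    63.3]
25 284 [ 481.5 -187.8   41.5]
8 5926 [ 478.8 -191.6   10.9]
19.0917
```

View pics/w5.png

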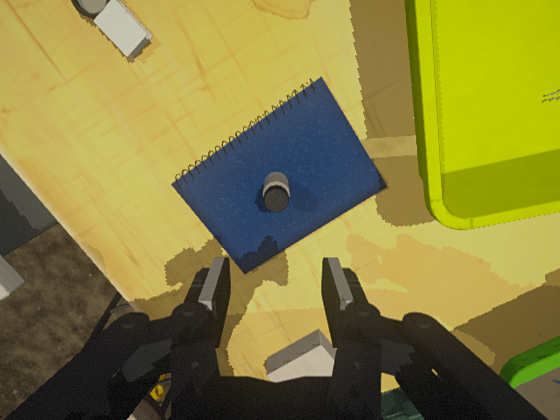

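View pics/end.png

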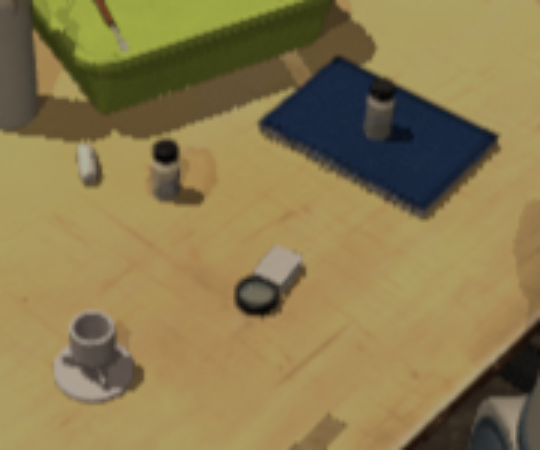

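The vial stands upright at the centre of the book (w5 at (277,190)). In the scene crop the stand is upright at (93,350) and the other vial at (166,170) is untouched.

```bash
python3 -c "
from cell import job; print(job.close_job())"
```

```text
the job is handed in; nothing more can be done
None
```

The sample vial is standing upright near the centre of the log book, the stand is still upright in its place, the other vial was left alone, and the job was handed in at about 19 s of the 38 s allowed.

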